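# Set the photometer's filter and take the reading

## Robot

A 6-joint arm with a two-finger parallel gripper is mounted at the origin on a cart in front of the work surface, level with it; the furniture and walls round the work are solid. World frame = base frame: x ahead of the robot, y to its left, z up, the work surface at z = 0. Lengths are in mm, angles in rad, forces in N, time in s.
With the tool pointing down it reaches from about 275 to 1000 mm from the base axis. Payload 8.4 kg.
Tool frame: the origin (TCP) lies between the finger pads; the fingertips stand 8 mm ahead of it and the grasp point (between the pads) lies 11 mm behind it (tcp_to_tips is the distance from the TCP to the fingertips, in mm); z points along the fingers, y is the line along which they close (so a half turn about z gives the same grasp; the last joint's range is limited). The gripper opens to 85 mm and grips with 20 to 120 N. Pads are 22 mm wide; open, the fingers measure 114 mm over their backs; the gripper's body (76 mm by 85 mm) begins 54 mm behind the grasp point. The pads swing forward as they close: fully open they stand 13 mm farther back than shut.
Start: joints at [1.117, 0.353, 1.633, -0, 1.155, -0.002], TCP at [272.865, 562.292, 239.281] pointing down, gripper open.
Joint ranges: [-2.63, 2.63], [-0.92, 2.1], [0.06, 2.66], [-1.3, 4.44], [0, 2.69], [-3.02, 3.02]. Speed limits (rad/s): [2.22, 2.22, 2.79, 3.14, 3.14, 3.14].

## Interface

Orientations are given as [roll, pitch, yaw] about the fixed x, y, z axes, in that order (R = Rz(yaw) Ry(pitch) Rx(roll)).
In Python, from rig import * gives the robot as it stands.
- The arm moves only by the tool step_arm, never from a script. Its argument "motion" is a list of rows, each an object with "claw": the finger opening in mm, from 0 to 85.4; "delta_pos": the shift along the tool's x, y, z in mm, a list of three; "turn": the turn about the tool's z in rad. In form: [{"claw": claw, "delta_pos": [dx, dy, dz], "turn": turn}, ...]. A call has 1 to 8 rows; each row shifts and turns the commanded pose from where the row before left it, along the tool's axes as they then stand; what a row does not reach is not made up. A row lasts 1/12 s, in which the tool goes at most 41.7 mm and 7.16 degrees, less where a joint would pass 70% of its speed; a pose out of reach is approached as far as the arm can. A call is refused whole if a number of a shift passes 41.7 or a number of a turn 0.125, either way. A call with a gripper value outside its range is refused whole. The fingers move at their own pace and stop on an object; "force" is the grip in N (left out, the last holds). Time passes only in rows, so rows that do not move let the fingers close. It gives the time, the measured TCP pose, the force, the opening and the grip force at its end, in the units of the state.
- sense(): the state, without advancing time (a new reading comes with each control period).
- grab_frame(name): name is "scene" or "side" or "wrist"; returns a dict with "img" (420x560x3 uint8, red, green, blue), "vertical_fov" (degrees; the focal length in pixels is half the picture's height over the tangent of half this angle, whatever the lens; pixels are square), "cx", "cy" (the principal point, pixels), "R" (3x3) and "t" (3): a world point X has camera coordinates R X + t. Camera axes: x right, y down, z forward; pixel columns grow to the right and rows downward; lengths in mm; the calibration is good to about 2 mm. A picture is of the moment at which its call begins. There is no depth.
- sign_off(): hands the job in; it is judged then, once.
The state is a dict: "clock": time; "qpos": joint angles; "qvel": joint speeds; "joint_efforts": joint torques, N m; "eef_pos": TCP position; "tcp_rot": TCP orientation; "contact_force": force on the tool from outside, world axes, zero at the start; "wrist_torque": the same for the moment, N m; "opening": opening from 0.0 (shut) to 1.0 (fully open); "grasp_force": force on a finger pad.
Only numpy, scipy, OpenCV 4.12 (cv2) and the standard library are available. Lean on these libraries where they do the work, as an engineer would, in place of code of your own. Each camera call takes 0.05 s, during which the arm holds its last target. There are 200 camera calls.

## Task

A cuvette is waiting in the bench photometer. With the fingertips, push the tab of the filter turret round until it clicks in at the three-dot mark, and push the sliding light shield fully home over the cuvette, in either order; only when both are set, press the read key fully down and let it up again. Do not shove or lift the photometer, lift the cuvette, or disturb the other things on the table.

Things in the scene. Friction and masses are not known exactly. Their poses are not given: they have to be found in the camera images.
- photometer: bench filter photometer: off-white box, 2.4 kg, loose on rubber feet (slides if pushed with over 10 N). Origin on the table under it; x to its back, y to its left; spans x -132..108, y +-80.5 mm. Sloping front with dark display faces the robot. On its level deck (z 70 mm): turret axis at x 41, y 0; measuring well x -50, y -16 under the sliding shield; read key x -50, y -62
- turret_axis (a point): point on the filter turret's upright axis, 82.5 mm above the table: the level of the turret disc's top. The turret is a black knurled disc, 72 mm across, with six round glass windows, on the rear part of the deck; it carries one tab
- tab (a point): point on the thumb tab, 46 mm from the turret axis, 92 mm above the table; its x axis points outward. The tab is a black fin upright on the turret's rim, 7 mm thick, from 25.5 to 49.5 mm from the axis and from the disc's top (82.5 mm) up to 100.5 mm above the table, with a white line along its top edge
- three_dot_mark (a point): fixed point where tab lies when the tab points exactly at the three-dot mark. Six marks of black 5.6 mm dots, grouped as on dice, are printed on the deck 49 to 67 mm from the turret axis: one dot at the back, then two, three (front left, 120 degrees from the back), four (front), five, six counter-clockwise seen from above, 60 degrees apart
- turret (a joint): turret angle, rad: 0 (or 2 pi) = tab at the three-dot mark; grows counter-clockwise from above (four dots 1.047, two dots 5.236 or -1.047). Turns all round either way, with a sprung click stop at each mark: 2 to 3 N at the tab take it over the hump half way between marks, then it snaps to the next mark by itself. May start between marks
- shield (a joint): travel of the light shield, m: 0 = open (parked at the left), 0.046 = fully home over the well, at its stop. It slides along the photometer's -y (to its right) with about 1.2 N of friction and stays where it is left
- shield_ridge (a point): middle of the top edge of the shield's upright thumb ridge, 90.5 mm above the table. The shield is a grey plate 36 (x) by 44 (y) mm, its top 76 mm above the table, between two rails on the front part of the deck; the ridge crosses its middle: 6 mm thick in y, 30 mm long in x, 14.5 mm above the plate
- read_key (a joint): travel of the spring read key, m: 0 = up, 0.005 = fully down; needs 1.5 N to start and 4 N to bottom
- read_key_top (a point): centre of the top of the round grey read key, 19 mm across, 83 mm above the table when up (13 mm over the deck); pressed straight down. The only key on the deck, at its front right
- cuvette: clear square cuvette 12.4 x 12.4 x 45 mm, loose in the measuring well, its top 3 mm below the deck; origin at the centre of its underside, 22 mm above the table
- micro_0: small capped blood micro tube, 12 mm across and 32 mm tall, standing in a 16 mm deep parking hole at the photometer's rear left corner; bystander
- vial_0: dropper vial, 19 mm across, 56 mm tall, behind the photometer; bystander
- vial_1: second dropper vial of the same size next to it; bystander
- swab_box: carton 56 x 106 x 48 mm behind the photometer; bystander

How it is judged:
By the outcome, as a careful person would: the job done as asked, in the order asked, and still so for the second after the job is handed in, with the robot touching nothing.
It also fails if it takes over 61 s, if anything falls off the work surface, if the arm or the gripper's body presses on something with over 40 N, if the wrist force passes 120 N, or if a joint passes its speed limit or range.

## Working session

There is one attempt and no reset: what is moved stays moved. The work goes in short steps, Python scripts to look and compute and a tool call to move; the robot and the scene stay as the last step left them, time stands still between calls to the robot, and variables do not carry over. Pictures are saved under pics/ and viewed, at most 10 in all, crops included, and the job is handed in when it is done.

Besides the shell and the picture viewer there is one more tool, called as name([rows], argument=value, ...), one row to a line, values as JSON. step_arm: Moves the arm, as the interface text tells. Its arguments: {"type":"object","properties":{"motion":{"type":"array","items":{"type":"object","properties":{"claw":{"type":"number"},"delta_pos":{"type":"array","items":{"type":"number"}},"turn":{"type":"number"}}}},"force":{"type":"number"}},"required":["motion"]}

```bash
mkdir -p pics; cat > h.py <<'E'
from rig import *
import numpy as np, cv2
def cam(n):
    f=grab_frame(n); f['f']=210/np.tan(np.radians(f['vertical_fov'])/2); f['R']=np.array(f['R']); f['t']=np.array(f['t']); return f
def ray(f,u,v,z):
    d=f['R'].T@np.array([(u-f['cx'])/f['f'],(v-f['cy'])/f['f'],1]); c=-f['R'].T@f['t']
    return c+d*(z-c[2])/d[2]
def proj(f,X):
    c=f['R']@np.array(X)+f['t']; return f['cx']+f['f']*c[0]/c[2], f['cy']+f['f']*c[1]/c[2]
def save(f,name): cv2.imwrite('pics/'+name,f['img'][:,:,::-1])
E
python3 - <<'E'
from h import *
for n in ['scene','side']:
    f=cam(n); save(f,n+'0.png'); print(n,f['vertical_fov'],f['cx'],f['cy'],-f['R'].T@f['t'],f['R'][2])
s=sense(); print({k:np.round(v,3) for k,v in s.items()})
E
```

```text
scene 50.19378534197212 286.054858777025 211.42066644206287 [ 323.99614844 -655.24940419  593.55028315] [ 0.3605762   0.7247728  -0.58710237]
side 45.212923743156566 267.9494895161216 211.57715552771816 [ 266.71962786 -711.97037743  525.83023931] [ 0.41894899  0.74622272 -0.51733297]
{'clock': np.float64(0.1), 'qpos': array([ 1.117,  0.354,  1.634, -0.   ,  1.155, -0.002]), 'qvel': array([ 0.   , -0.001, -0.   , -0.   , -0.001, -0.   ]), 'joint_efforts': array([-1.0000e-03, -6.0637e+01, -3.4281e+01, -0.0000e+00,  4.0000e-03,
        0.0000e+00]), 'eef_pos': array([272.677, 561.899, 238.613]), 'tcp_rot': array([-3.14, -0.  ,  2.69]), 'contact_force': array([-0.869, -0.008,  0.483]), 'wrist_torque': array([ 0.012, -0.015,  0.024]), 'grasp_force': np.float64(0.0), 'opening': np.float64(1.003)}
```

```bash
ls; python3 -c "
import cv2,numpy as np
a=[cv2.imread('pics/%s0.png'%n) for n in('scene','side')]
cv2.imwrite('pics/both.png',cv2.resize(np.vstack(a),None,fx=.7,fy=.7))"
```

```text
h.py
pics
```

View pics/scene0.png

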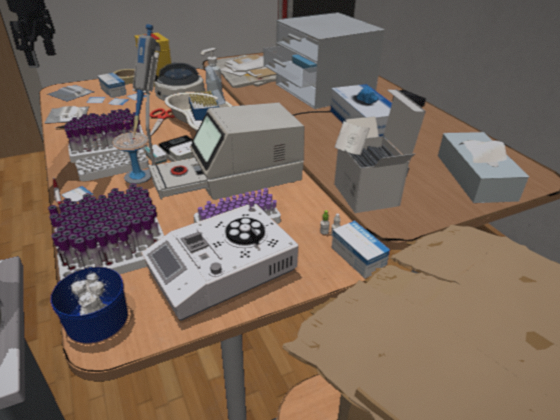

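View pics/side0.png

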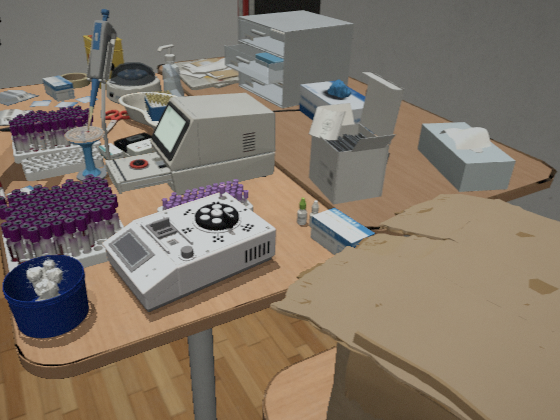

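The photometer is at about (222,255) in scene and (190,245) in side, with the turret disc at (245,230) and (217,216). The read key is at (215,268) and (187,252). I'll enlarge both views.

```bash
python3 -c "
import cv2,numpy as np
a=cv2.imread('pics/scene0.png')[195:295,140:300];b=cv2.imread('pics/side0.png')[185:285,105:265]
cv2.imwrite('pics/z.png',np.vstack([cv2.resize(x,(480*1,300),interpolation=cv2.INTER_CUBIC) for x in(a,b)]))"
```

```text
(no output)
```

View pics/z.png

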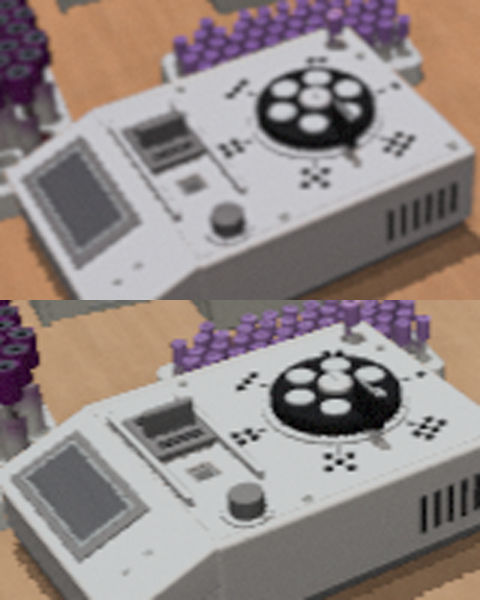

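```bash
python3 - <<'E'
from h import *
S=cam('scene');D=cam('side');W=cam('wrist')
print('wrist',W['vertical_fov'],-W['R'].T@W['t'],W['R'],sense()['eef_pos'])
def p(u,v,z): 
    return ray(S,140+u[0]/3,195+u[1]/3,z).round(1), ray(D,105+v[0]/3,185+(v[1]-300)/3,z).round(1)
print('key',p((228,213),(246,494),83)); print('axis',p((316,107),(336,395),82.5))
print('5dots',p((316,178),(340,462),70)); print('2/3dot left',p((238,89),(247,381),70)); print('front',p((231,149),(246,437),70)); print('6',p((399,143),(430,428),70))
E
```

```text
wrist 70.1386294892864 [214.89131482 590.47765978 372.3950187 ] [[ 4.36437079e-01  8.99734559e-01 -6.32097060e-04]
 [ 8.69265053e-01 -4.21475650e-01  2.58334172e-01]
 [ 2.32165769e-01 -1.13296071e-01 -9.66055410e-01]] [272.76932098 562.08301997 238.92685138]
key (array([ 465.3, -116.8,   83. ]), array([ 463.8, -116.1,   83. ]))
axis (array([543.9, -48.3,  82.5]), array([541.9, -49.1,  82.5]))
5dots (array([525. , -95.6,  70. ]), array([524.4, -93.5,  70. ]))
2/3dot left (array([510.9,   3.6,  70. ]), array([510. ,   6.6,  70. ]))
front (array([488.2, -50.5,  70. ]), array([488.6, -48.4,  70. ]))
6 (array([582.3, -86.4,  70. ]), array([582.1, -85.2,  70. ]))
```

The two cameras agree. The dot marks and the key both give a yaw of about 0.148 rad and an axis at about (545.5, -41.5). I'll raise the arm, align the tool with the photometer, and look from above.

step_arm([
  {"claw": 0,"delta_pos": [0,0,-20],"turn": 0.121},
  {"claw": 0,"delta_pos": [0,0,-20],"turn": 0.121},
  {"claw": 0,"delta_pos": [0,0,-20],"turn": 0.121},
  {"claw": 0,"delta_pos": [0,0,-20],"turn": 0.121},
  {"claw": 0,"delta_pos": [0,0,-20],"turn": 0.121},
  {"claw": 0,"delta_pos": [0,0,-20],"turn": 0.121},
  {"claw": 0,"delta_pos": [0,0,-20],"turn": 0.121},
  {"claw": 0,"delta_pos": [0,0,-20],"turn": 0.121},
])

```text
clock: 0.92
eef_pos: [272.8, 562.1, 400.2]
tcp_rot: [-3.142, 0.0, 1.716]
contact_force: [-0.2, -0.5, 0.6]
opening: 0.001
grasp_force: 0.0
```

```bash
cat >> h.py <<'E'
AX=np.array([545.5,-41.5]); YAW=0.148
def need(x,y,z,yaw=None):
    """tool-axis shift to reach world x,y,z from here"""
    from scipy.spatial.transform import Rotation as Ro
    s=sense(); R=Ro.from_euler('xyz',s['tcp_rot']).as_matrix()
    return (R.T@(np.array([x,y,z])-s['eef_pos'])).round(1)
def ph(x,y,z):
    c,s_=np.cos(YAW),np.sin(YAW); x=x-41
    return [AX[0]+c*x-s_*y, AX[1]+s_*x+c*y, z]
def st():
    s=sense(); print(round(float(s['clock']),2),np.round(s['eef_pos'],1),np.round(s['tcp_rot'],3),'F',np.round(s['contact_force'],2),'open',round(float(s['opening']),3))
E
python3 - <<'E'
from h import *
st(); print(sense()['qpos'].round(2)); print(need(*ph(0,0,250)),ph(0,0,250))
try: print(tcp_to_tips)
except Exception as e: print(e)
E
```

```text
0.92 [272.8 562.1 400.2] [-3.142  0.     1.716] F [-0.18 -0.47  0.6 ] open 0.001
[ 1.12  0.25  1.43 -0.    1.47  0.97]
[-636.8  141.6  150.3] [np.float64(504.9482129651301), np.float64(-47.545872003156845), 250]
8.0
```

step_arm([
  {"delta_pos": [-39,9,0]},
  {"delta_pos": [-39,9,0]},
  {"delta_pos": [-39,9,0]},
  {"delta_pos": [-39,9,0]},
  {"delta_pos": [-39,9,0]},
  {"delta_pos": [-39,9,0]},
  {"delta_pos": [-39,9,0]},
  {"delta_pos": [-39,9,0]},
])

```text
schema error: expected keys claw, delta_pos, turn
```

step_arm([
  {"delta_pos": [-40,9,0]},
  {"delta_pos": [-40,9,0]},
  {"delta_pos": [-40,9,15]},
  {"delta_pos": [-40,9,30]},
  {"delta_pos": [-40,9,30]},
  {"delta_pos": [-40,9,30]},
  {"delta_pos": [-40,9,30]},
  {"delta_pos": [-40,9,30]},
])

```text
schema error: expected keys claw, delta_pos, turn
```

step_arm([
  {"delta_pos": [-10,0,30]},
  {"delta_pos": [0,0,10]},
  {"delta_pos": [0,0,0]},
])

```text
schema error: expected keys claw, delta_pos, turn
```

```bash
python3 - <<'E'
from h import *
st(); f=cam('wrist'); f2=f['img']; cv2.imwrite('pics/w1.png',cv2.resize(f2[:,:,::-1],(800,600),interpolation=cv2.INTER_CUBIC))
np.savez('w1.npz',**{k:v for k,v in f.items()})
print('axis',proj(f,[*AX,82.5]),'key',proj(f,ph(-50,-62,83)))
for k in range(6): print(k+1,np.round(proj(f,ph(41+58*np.cos(k*np.pi/3),58*np.sin(k*np.pi/3),70)),0)*800/560)
E
```

```text
0.92 [272.8 562.1 400.2] [-3.142  0.     1.716] F [-0.18 -0.47  0.6 ] open 0.001
axis (np.float64(369.99599383529755), np.float64(481.0903306772634)) key (np.float64(324.8883466445017), np.float64(502.8667094450159))
1 [565.71428571 677.14285714]
2 [548.57142857 651.42857143]
3 [508.57142857 651.42857143]
4 [487.14285714 677.14285714]
5 [504.28571429 702.85714286]
6 [542.85714286 702.85714286]
```

View pics/w1.png

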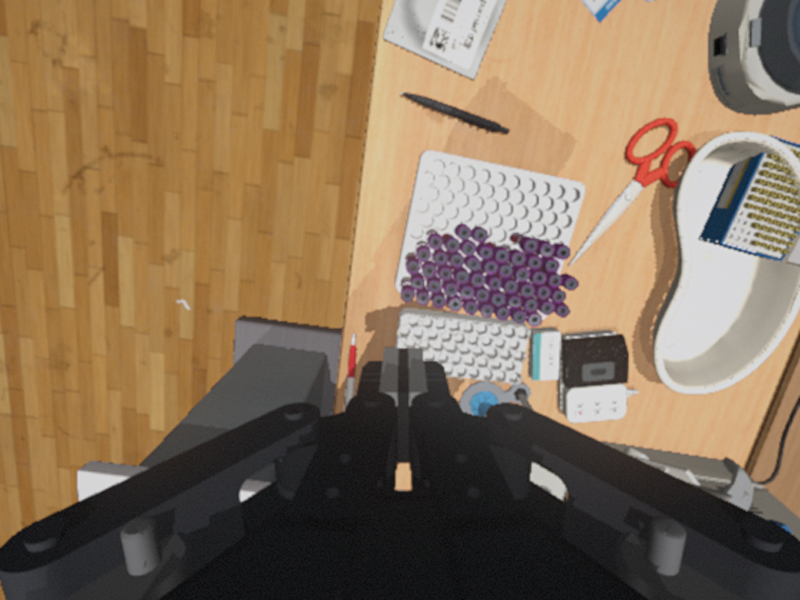

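The moves were refused because every row needs all three keys. The pipette stand, at (490,400) in the picture, is close to the path, so I'll check its height first.

```bash
python3 - <<'E'
from h import *
S=cv2.imread('pics/scene0.png');f=cam('scene');g=cam('side')
def tri(a,b):
    def l(f,u): return -f['R'].T@f['t'], f['R'].T@np.array([(u[0]-f['cx'])/f['f'],(u[1]-f['cy'])/f['f'],1])
    (c1,d1),(c2,d2)=l(f,a),l(g,b); s=np.linalg.lstsq(np.c_[d1,-d2],c2-c1,rcond=None)[0]
    return (c1+s[0]*d1).round(0),(c2+s[1]*d2).round(0)
print('piptop',tri((149,27),(106,13)),'base',ray(f,138,180,0).round())
print('monitor front top',tri((216,111),(172,99)),tri((300,108),(270,95)))
E
```

```text
piptop (array([514., 464., 322.]), array([514., 464., 322.])) base [412. 344.   0.]
monitor front top (array([611., 305., 163.]), array([597., 311., 166.])) (array([784., 211., 179.]), array([783., 211., 179.]))
```

step_arm([
  {"claw": 0,"delta_pos": [-39,0,-10],"turn": 0},
  {"claw": 0,"delta_pos": [-39,0,-10],"turn": 0},
  {"claw": 0,"delta_pos": [-39,0,-10],"turn": 0},
  {"claw": 0,"delta_pos": [-39,0,-10],"turn": 0},
  {"claw": 0,"delta_pos": [-39,0,0],"turn": 0},
  {"claw": 0,"delta_pos": [-39,0,0],"turn": 0},
  {"claw": 0,"delta_pos": [-39,0,0],"turn": 0},
  {"claw": 0,"delta_pos": [-39,0,0],"turn": 0},
])

```text
clock: 1.73
eef_pos: [319.2, 251.8, 438.1]
tcp_rot: [-3.14, 0.001, 1.725]
contact_force: [1.8, -0.1, -0.4]
opening: 0.001
grasp_force: 0.0
```

step_arm([
  {"claw": 0,"delta_pos": [-40,2,0],"turn": 0},
  {"claw": 0,"delta_pos": [-40,20,0],"turn": 0},
  {"claw": 0,"delta_pos": [-40,20,10],"turn": 0},
  {"claw": 0,"delta_pos": [-40,20,30],"turn": 0},
  {"claw": 0,"delta_pos": [-40,20,30],"turn": 0},
  {"claw": 0,"delta_pos": [-40,20,30],"turn": 0},
  {"claw": 0,"delta_pos": [-40,20,30],"turn": 0},
  {"claw": 0,"delta_pos": [-40,10,30],"turn": 0},
])

```text
clock: 2.4
eef_pos: [468.8, 1.6, 310.8]
tcp_rot: [-3.141, -0.0, 1.724]
contact_force: [1.7, 1.2, 0.1]
opening: -0.0
grasp_force: 0.0
```

step_arm([
  {"claw": 0,"delta_pos": [-40,0,30],"turn": 0},
  {"claw": 0,"delta_pos": [-20,0,30],"turn": 0},
  {"claw": 0,"delta_pos": [-10,0,30],"turn": 0},
  {"claw": 0,"delta_pos": [0,0,0],"turn": 0},
])

```text
clock: 2.73
eef_pos: [473.7, -60.8, 221.7]
tcp_rot: [-3.132, -0.002, 1.722]
contact_force: [-1.4, 0.7, -0.7]
opening: 0.003
grasp_force: 0.0
```

```bash
python3 - <<'E'
from h import *
st(); f=cam('wrist'); f2=f['img']; cv2.imwrite('pics/w2.png',cv2.resize(f2[:,:,::-1],(800,600),interpolation=cv2.INTER_CUBIC))
np.savez('w2.npz',**f)
k=800/560
print('axis',np.array(proj(f,[*AX,82.5]))*k,'key',np.array(proj(f,ph(-50,-62,83)))*k,'well',np.array(proj(f,ph(-50,-16,70)))*k)
for i in range(6): print(i+1,np.round(proj(f,ph(41+58*np.cos(i*np.pi/3),58*np.sin(i*np.pi/3),70)),0)*k)
E
```

```text
2.73 [473.7 -60.8 221.7] [-3.132e+00 -2.000e-03  1.722e+00] F [-1.43  0.73 -0.7 ] open 0.003
axis [517.38496728 275.20927573] key [378.41226886 363.15426459] well [378.86457037 293.63860215]
1 [598.57142857 271.42857143]
2 [562.85714286 195.71428571]
3 [472.85714286 195.71428571]
4 [427.14285714 271.42857143]
5 [467.14285714 341.42857143]
6 [548.57142857 341.42857143]
```

View pics/w2.png

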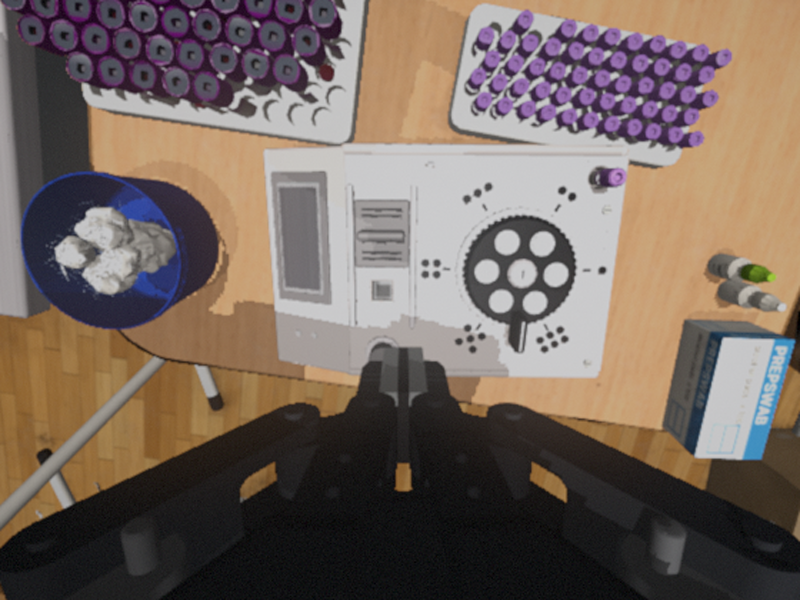

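The wrist view puts the turret centre at (520,271), the tab at (517,330) between five and six dots, the three-dot mark at (477,192), the ridge at (382,236), and the well window at (381,290). I'll refine the frame from the marks.

```bash
python3 - <<'E'
from h import *
f=dict(np.load('w2.npz')); k=.7
R=lambda u,v,z: ray(f,u*k,v*k,z)
pts=np.array([R(*p,70)[:2] for p in [(602,270),(567,194),(477,192),(430,269),(470,339),(553,339)]])
a=np.arange(6)*np.pi/3; M=58*np.c_[np.cos(a),np.sin(a)]
z=(M[:,0]-1j*M[:,1])@(pts[:,0]+1j*pts[:,1]); yaw=np.angle(z); print('c',pts.mean(0),'yaw',yaw,'scale',abs(z)/6/58**2)
c=pts.mean(0)
def loc(P): d=P[:2]-c; return (np.array([41+np.cos(yaw)*d[0]+np.sin(yaw)*d[1], -np.sin(yaw)*d[0]+np.cos(yaw)*d[1]])).round(1)
print('axis disc',loc(R(520,271,82.5)),'ridge',loc(R(382,234,90.5)),'tab tip top',loc(R(516,348,100.5)),'tab inner',loc(R(520,312,100.5)),'well',loc(R(381,290,70)),'micro',loc(R(614,178,90)))
print('tcp',loc(sense()['eef_pos']))
E
```

```text
c [547.5139876  -39.69709602] yaw 0.14681672002894872 scale 1.0002072086401834
axis disc [40.2  1.3] ridge [-48.6  25.5] tab tip top [ 36.5 -44.9] tab inner [ 37.3 -21.1] well [-50.7 -15. ] micro [89.8 59.4]
tcp [-33.8  -9.4]
```

```bash
sed -i 's/^AX=.*/AX=np.array([547.,-40.]); YAW=0.147/' h.py; python3 -c "
from h import *
st();print(need(*ph(58,-42,96)))"
```

```text
2.78 [474.9 -59.9 224.6] [-3.134e+00 -2.000e-03  1.722e+00] F [-0.88 -0.01  1.  ] open -0.001
[-33.5  92.1 127.8]
```

step_arm([
  {"claw": 0,"delta_pos": [-10,30,0],"turn": 0},
  {"claw": 0,"delta_pos": [-12,30,0],"turn": 0},
  {"claw": 0,"delta_pos": [-12,32,15],"turn": 0},
  {"claw": 0,"delta_pos": [0,0,25],"turn": 0},
  {"claw": 0,"delta_pos": [0,0,25],"turn": 0},
  {"claw": 0,"delta_pos": [0,0,15],"turn": 0},
  {"claw": 0,"delta_pos": [0,0,0],"turn": 0},
  {"claw": 0,"delta_pos": [0,0,0],"turn": 0},
])

```text
clock: 3.45
eef_pos: [573.9, -78.3, 148.7]
tcp_rot: [-3.141, -0.0, 1.724]
contact_force: [0.2, 0.1, 0.3]
opening: 0.001
grasp_force: 0.0
```

```bash
python3 -c "
from h import *
st();print(need(*ph(58,-42,96)))"
```

```text
3.45 [573.9 -78.3 148.7] [-3.141 -0.     1.724] F [0.23 0.06 0.32] open 0.001
[-0.2 -4.  52.7]
```

step_arm([
  {"claw": 0,"delta_pos": [0,0,15],"turn": 0},
  {"claw": 0,"delta_pos": [0,0,15],"turn": 0},
  {"claw": 0,"delta_pos": [0,0,13],"turn": 0},
  {"claw": 0,"delta_pos": [0,0,9],"turn": 0},
  {"claw": 0,"delta_pos": [0,0,0],"turn": 0},
  {"claw": 0,"delta_pos": [0,0,0],"turn": 0},
])

```text
clock: 3.95
eef_pos: [574.3, -79.0, 97.0]
tcp_rot: [3.141, 0.0, 1.722]
contact_force: [-0.7, -0.6, 1.2]
opening: -0.001
grasp_force: 0.0
```

```bash
python3 - <<'E'
from h import *
st();print(need(*ph(41,-42,96)))
f=cam('wrist');save(f,'w3.png')
E
```

```text
3.95 [574.3 -79.   97. ] [3.141 0.    1.722] F [-0.68 -0.57  1.19] open -0.001
[  0.7 -21.3   1. ]
```

View pics/w3.png

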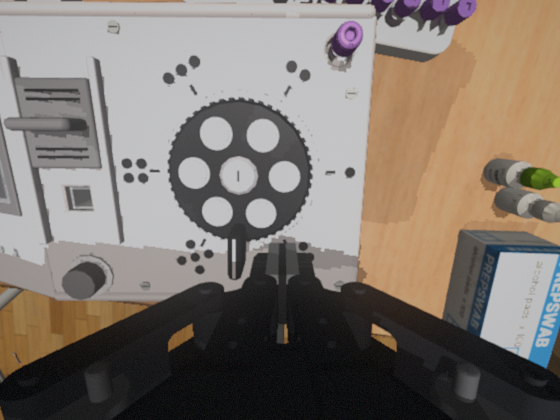

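The closed tips at (282,250) stand beside the tab at (237,258), at the right height, with a clear gap. I'll push, then follow the arc.

step_arm([
  {"claw": 0,"delta_pos": [0,-7,0],"turn": 0},
  {"claw": 0,"delta_pos": [0,-5,0],"turn": 0},
  {"claw": 0,"delta_pos": [0,-5,0],"turn": 0},
  {"claw": 0,"delta_pos": [0,-4,0],"turn": 0},
  {"claw": 0,"delta_pos": [0.2,-4.2,0],"turn": 0.1},
  {"claw": 0,"delta_pos": [0.2,-4.2,0],"turn": 0.1},
  {"claw": 0,"delta_pos": [0.2,-4.2,0],"turn": 0.1},
  {"claw": 0,"delta_pos": [0.2,-4.2,0],"turn": 0.1},
])

```text
clock: 4.67
eef_pos: [536.4, -82.3, 96.2]
tcp_rot: [3.14, 0.0, 1.317]
contact_force: [1.6, -2.3, -0.7]
opening: 0.0
grasp_force: 1.3
```

```bash
cat >> h.py <<'E'
def pol():
    s=sense(); d=s['eef_pos'][:2]-AX; print('r',np.hypot(*d).round(1),'ang',np.degrees(np.arctan2(d[1],d[0])-YAW).round(1),'yawrel',np.degrees(s['tcp_rot'][2]-YAW-np.pi).round(1)); st()
E
python3 -c "
from h import *
pol()"
```

```text
r 43.6 ang -112.4 yawrel -113.0
4.67 [536.4 -82.3  96.2] [3.14  0.    1.317] F [ 1.63 -2.31 -0.66] open 0.0
```

step_arm([
  {"claw": 0,"delta_pos": [0.3,-4.2,0],"turn": 0.1},
  {"claw": 0,"delta_pos": [0.3,-4.2,0],"turn": 0.1},
  {"claw": 0,"delta_pos": [0.3,-4.2,0],"turn": 0.1},
  {"claw": 0,"delta_pos": [0.3,-4.2,0],"turn": 0.1},
  {"claw": 0,"delta_pos": [0.3,-4.2,0],"turn": 0.1},
  {"claw": 0,"delta_pos": [0.3,-4.2,0],"turn": 0.1},
  {"claw": 0,"delta_pos": [0.3,-4.2,0],"turn": 0.1},
  {"claw": 0,"delta_pos": [0.3,-4.2,0],"turn": 0.1},
])

```text
clock: 5.33
eef_pos: [509.6, -61.4, 95.9]
tcp_rot: [3.142, 0.001, 0.517]
contact_force: [0.5, -5.8, 0.1]
opening: -0.001
grasp_force: 2.8
```

```bash
python3 -c "
from h import *
pol()"
```

```text
r 43.1 ang -158.6 yawrel -158.8
5.33 [509.6 -61.4  95.9] [3.142e+00 1.000e-03 5.170e-01] F [ 0.5  -5.76  0.08] open -0.001
```

step_arm([
  {"claw": 0,"delta_pos": [0.2,-3.2,0],"turn": 0.075},
  {"claw": 0,"delta_pos": [0.2,-3.2,0],"turn": 0.075},
  {"claw": 0,"delta_pos": [0.2,-3.2,0],"turn": 0.075},
  {"claw": 0,"delta_pos": [0.2,-3.2,0],"turn": 0.075},
  {"claw": 0,"delta_pos": [0.2,-3.2,0],"turn": 0.075},
  {"claw": 0,"delta_pos": [0.2,-3.2,0],"turn": 0.075},
  {"claw": 0,"delta_pos": [0.2,-3.2,0],"turn": 0.075},
  {"claw": 0,"delta_pos": [0.2,-3.2,0],"turn": 0.075},
])

```text
clock: 6.0
eef_pos: [504.4, -36.5, 95.7]
tcp_rot: [3.141, 0.001, -0.082]
contact_force: [-0.5, -1.3, 0.2]
opening: -0.002
grasp_force: 0.3
```

step_arm([
  {"claw": 0,"delta_pos": [0.1,-2.1,0],"turn": 0.05},
  {"claw": 0,"delta_pos": [0.1,-2.1,0],"turn": 0.05},
  {"claw": 0,"delta_pos": [0.1,-2.1,0],"turn": 0.05},
  {"claw": 0,"delta_pos": [0,0,0],"turn": 0},
])

```text
clock: 6.33
eef_pos: [506.1, -30.1, 95.8]
tcp_rot: [3.141, 0.001, -0.23]
contact_force: [-1.2, 0.8, 0.3]
opening: 0.0
grasp_force: 0.0
```

```bash
python3 - <<'E'
from h import *
pol(); f=cam('wrist');save(f,'w4.png'); g=cam('scene'); save(g,'s4.png')
E
```

```text
r 42.1 ang 158.0 yawrel -201.6
6.33 [506.1 -30.1  95.8] [ 3.141e+00  1.000e-03 -2.300e-01] F [-1.2   0.77  0.29] open 0.0
```

View pics/w4.png

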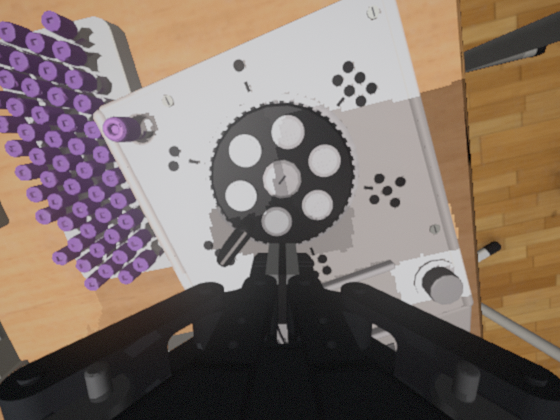

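The tab at (235,242) has snapped ahead of the tips and lies over the three-dot mark at (208,245). I'll check its angle numerically.

```bash
python3 - <<'E'
from h import *
pol(); f=cam('wrist')
a=ray(f,223,260,100.5)[:2]; b=ray(f,250,231,100.5)[:2]
for q in (a,b): d=q-AX; print(np.hypot(*d),np.degrees(np.arctan2(d[1],d[0])-YAW))
c=ray(f,281,178,82.5)[:2]; d=a-b; print('disc c',c,'fin dir',np.degrees(np.arctan2(d[1],d[0])-YAW))
# away: backward/up then shield approach
print(sense()['qpos'].round(2))
E
```

```text
r 41.9 ang 158.2 yawrel -201.4
6.43 [506.2 -30.3  95.9] [ 3.141  0.    -0.226] F [-0.28  0.37  0.7 ] open -0.0
44.7290559533933 120.06144024714393
25.45119718647761 122.89218442677145
disc c [547.91088738 -39.39858353] fin dir 116.33699178298008
[-0.06  0.37  2.   -0.    0.78  1.73]
```

step_arm([
  {"claw": 0,"delta_pos": [0,0,-25],"turn": 0},
  {"claw": 0,"delta_pos": [0,0,-25],"turn": 0},
  {"claw": 0,"delta_pos": [0,0,-10],"turn": -0.12},
  {"claw": 0,"delta_pos": [0,0,0],"turn": -0.12},
  {"claw": 0,"delta_pos": [0,0,0],"turn": -0.12},
  {"claw": 0,"delta_pos": [0,0,0],"turn": -0.12},
  {"claw": 0,"delta_pos": [0,0,0],"turn": -0.12},
  {"claw": 0,"delta_pos": [0,0,0],"turn": -0.12},
])

```text
clock: 7.15
eef_pos: [506.4, -30.4, 155.9]
tcp_rot: [-3.142, 0.0, 0.499]
contact_force: [-0.3, 0.2, -0.2]
opening: 0.003
grasp_force: 0.0
```

step_arm([
  {"claw": 0,"delta_pos": [0,0,0],"turn": -0.122},
  {"claw": 0,"delta_pos": [0,0,0],"turn": -0.122},
  {"claw": 0,"delta_pos": [0,0,0],"turn": -0.122},
  {"claw": 0,"delta_pos": [0,0,0],"turn": -0.122},
  {"claw": 0,"delta_pos": [0,0,0],"turn": -0.122},
  {"claw": 0,"delta_pos": [0,0,0],"turn": -0.122},
  {"claw": 0,"delta_pos": [0,0,0],"turn": -0.122},
  {"claw": 0,"delta_pos": [0,0,0],"turn": -0.122},
])

```text
clock: 7.82
eef_pos: [506.4, -30.4, 155.8]
tcp_rot: [-3.141, 0.0, 1.475]
contact_force: [-0.1, 0.5, 0.3]
opening: 0.001
grasp_force: 0.0
```

step_arm([
  {"claw": 0,"delta_pos": [0,0,0],"turn": -0.12},
  {"claw": 0,"delta_pos": [0,0,0],"turn": -0.12},
  {"claw": 0,"delta_pos": [0,0,0],"turn": 0},
])

```text
clock: 8.07
eef_pos: [506.4, -30.4, 155.8]
tcp_rot: [-3.141, -0.0, 1.714]
contact_force: [1.0, -0.1, 1.0]
opening: -0.005
grasp_force: 0.0
```

```bash
python3 -c "
from h import *
st();print(need(*ph(-50,53,88)))"
```

```text
8.07 [506.4 -30.4 155.8] [-3.141 -0.     1.714] F [ 1.02 -0.1   0.99] open -0.005
[ 37.4 -52.4  67.8]
```

step_arm([
  {"claw": 0,"delta_pos": [19,-26,0],"turn": 0},
  {"claw": 0,"delta_pos": [18.5,-26.5,0],"turn": 0},
  {"claw": 0,"delta_pos": [0,0,20],"turn": 0},
  {"claw": 0,"delta_pos": [0,0,20],"turn": 0},
  {"claw": 0,"delta_pos": [0,0,15],"turn": 0},
  {"claw": 0,"delta_pos": [0,0,8],"turn": 0},
  {"claw": 0,"delta_pos": [0,0,4.5],"turn": 0},
  {"claw": 0,"delta_pos": [0,0,0],"turn": 0},
])

```text
clock: 8.73
eef_pos: [449.2, -0.3, 87.8]
tcp_rot: [-3.14, -0.0, 1.706]
contact_force: [-0.5, 0.5, 0.1]
opening: -0.0
grasp_force: 0.0
```

```bash
python3 - <<'E'
from h import *
st();print(need(*ph(-50,-2,88)))
f=cam('wrist');save(f,'w5.png')
E
```

```text
8.73 [ 4.492e+02 -3.000e-01  8.780e+01] [-3.14  -0.     1.706] F [-0.5   0.49  0.05] open -0.0
[-55.6   0.6  -0.2]
```

View pics/w5.png

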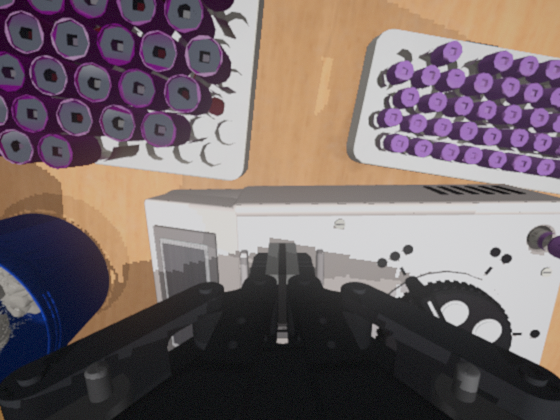

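The tips at (282,262) are between the rails at (245,265) and (320,265), left of the ridge. I'll push the shield now.

step_arm([
  {"claw": 0,"delta_pos": [-6,0,0],"turn": 0},
  {"claw": 0,"delta_pos": [-6,0,0],"turn": 0},
  {"claw": 0,"delta_pos": [-6,0,0],"turn": 0},
  {"claw": 0,"delta_pos": [-6,0,0],"turn": 0},
  {"claw": 0,"delta_pos": [-6,0,0],"turn": 0},
  {"claw": 0,"delta_pos": [-6,0,0],"turn": 0},
  {"claw": 0,"delta_pos": [-6,0,0],"turn": 0},
  {"claw": 0,"delta_pos": [-5,0,0],"turn": 0},
])

```text
clock: 9.45
eef_pos: [456.1, -47.5, 88.4]
tcp_rot: [3.141, 0.0, 1.707]
contact_force: [0.7, 0.9, 0.5]
opening: -0.004
grasp_force: 0.7
```

step_arm([
  {"claw": 0,"delta_pos": [-2,0,0],"turn": 0},
  {"claw": 0,"delta_pos": [-2,0,0],"turn": 0},
  {"claw": 0,"delta_pos": [0,0,0],"turn": 0},
])

```text
clock: 9.7
eef_pos: [456.4, -51.1, 88.2]
tcp_rot: [-3.141, 0.0, 1.708]
contact_force: [0.0, 1.0, -0.4]
opening: -0.0
grasp_force: 0.0
```

step_arm([
  {"claw": 0,"delta_pos": [-1,0,0],"turn": 0},
  {"claw": 0,"delta_pos": [0,0,0],"turn": 0},
])

```text
clock: 9.87
eef_pos: [456.4, -51.7, 88.2]
tcp_rot: [-3.141, -0.0, 1.708]
contact_force: [-0.4, -0.7, -0.6]
opening: -0.002
grasp_force: 0.0
```

```bash
python3 -c "
from h import *
st();print(need(*ph(-50,-2,88)))"
```

```text
9.87 [456.4 -51.7  88.2] [-3.141 -0.     1.708] F [-0.41 -0.74 -0.63] open -0.002
[-3.6  0.3  0.2]
```

step_arm([
  {"claw": 0,"delta_pos": [-1,0,0],"turn": 0},
  {"claw": 0,"delta_pos": [-1,0,0],"turn": 0},
  {"claw": 0,"delta_pos": [0,0,0],"turn": 0},
])

```text
clock: 10.12
eef_pos: [456.7, -53.7, 88.3]
tcp_rot: [-3.141, -0.0, 1.708]
contact_force: [-0.0, 1.4, -0.4]
opening: -0.0
grasp_force: 0.4
```

step_arm([
  {"claw": 0,"delta_pos": [-0.8,0,0],"turn": 0},
  {"claw": 0,"delta_pos": [0,0,0],"turn": 0},
])

```text
clock: 10.28
eef_pos: [456.8, -54.5, 88.3]
tcp_rot: [-3.141, -0.0, 1.708]
contact_force: [-1.0, 0.0, -1.4]
opening: -0.003
grasp_force: 0.5
```

step_arm([
  {"claw": 0,"delta_pos": [-0.6,0,0],"turn": 0},
  {"claw": 0,"delta_pos": [0,0,0],"turn": 0},
])

```text
clock: 10.45
eef_pos: [456.9, -54.7, 88.3]
tcp_rot: [-3.141, -0.001, 1.707]
contact_force: [-1.3, 4.2, -0.5]
opening: 0.002
grasp_force: 2.6
```

step_arm([
  {"claw": 0,"delta_pos": [-0.4,0,0],"turn": 0},
  {"claw": 0,"delta_pos": [0,0,0],"turn": 0},
])

```text
clock: 10.62
eef_pos: [456.8, -54.7, 88.2]
tcp_rot: [-3.141, -0.001, 1.707]
contact_force: [-0.3, 8.4, 0.2]
opening: 0.002
grasp_force: 3.9
```

```bash
python3 -c "
from h import *
st();print(need(*ph(-50,-2,88)))"
```

```text
10.62 [456.8 -54.7  88.2] [-3.141e+00 -1.000e-03  1.707e+00] F [-0.28  8.35  0.21] open 0.002
[-0.6  0.4  0.2]
```

The shield is against its stop: the position held at y = -54.7 while the force rose to 8 N. I'll back off, lift, and move over the key.

step_arm([
  {"claw": 0,"delta_pos": [3,0,0],"turn": 0},
  {"claw": 0,"delta_pos": [0,0,-20],"turn": 0},
  {"claw": 0,"delta_pos": [0,0,-20],"turn": 0},
  {"claw": 0,"delta_pos": [-31,0,-5],"turn": 0},
  {"claw": 0,"delta_pos": [-31,0,0],"turn": 0},
  {"claw": 0,"delta_pos": [0,0,0],"turn": 0},
  {"claw": 0,"delta_pos": [0,0,0],"turn": 0},
])

```text
clock: 11.2
eef_pos: [465.6, -115.2, 133.6]
tcp_rot: [3.141, 0.001, 1.706]
contact_force: [-0.7, 0.7, -0.0]
opening: -0.002
grasp_force: 0.0
```

```bash
python3 - <<'E'
from h import *
st();print(need(*ph(-50,-62,93)))
f=cam('wrist');save(f,'w6.png')
print('key',proj(f,ph(-50,-62,83)),'ridge home',proj(f,ph(-50,-16,90.5)),'tabtop',proj(f,ph(41-23,40,100.5)))
E
```

```text
11.2 [ 465.6 -115.2  133.6] [3.141e+00 1.000e-03 1.706e+00] F [-0.69  0.68 -0.03] open -0.002
[ 0.5  0.5 40.6]
key (np.float64(281.42494363657187), np.float64(231.74733344646833)) ridge home (np.float64(280.43590155573713), np.float64(161.7703997945631)) tabtop (np.float64(413.4920006431055), np.float64(50.606973741401475))
```

View pics/w6.png

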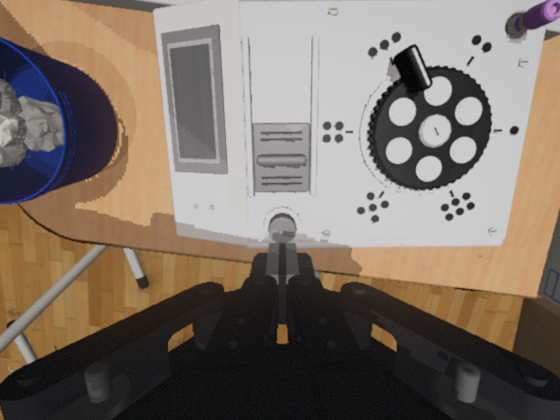

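The ridge at (282,161) is at its predicted home position, the tab points at the three dots, and the tips are over the key at (283,228). I'll press the key.

step_arm([
  {"claw": 0,"delta_pos": [0,0,15],"turn": 0},
  {"claw": 0,"delta_pos": [0,0,15],"turn": 0},
  {"claw": 0,"delta_pos": [0,0,8],"turn": 0},
  {"claw": 0,"delta_pos": [0,0,3],"turn": 0},
  {"claw": 0,"delta_pos": [0,0,2],"turn": 0},
  {"claw": 0,"delta_pos": [0,0,1],"turn": 0},
  {"claw": 0,"delta_pos": [0,0,1],"turn": 0},
  {"claw": 0,"delta_pos": [0,0,0],"turn": 0},
])

```text
clock: 11.92
eef_pos: [465.3, -113.8, 88.7]
tcp_rot: [3.141, 0.0, 1.708]
contact_force: [-1.3, 1.1, 3.1]
opening: 0.001
grasp_force: 1.2
```

step_arm([
  {"claw": 0,"delta_pos": [0,0,1],"turn": 0},
  {"claw": 0,"delta_pos": [0,0,0],"turn": 0},
])

```text
clock: 12.08
eef_pos: [465.5, -114.0, 87.6]
tcp_rot: [3.141, 0.0, 1.708]
contact_force: [-1.0, 2.1, 3.2]
opening: -0.001
grasp_force: 1.5
```

step_arm([
  {"claw": 0,"delta_pos": [0,0,1],"turn": 0},
  {"claw": 0,"delta_pos": [0,0,0],"turn": 0},
])

```text
clock: 12.25
eef_pos: [465.5, -114.0, 86.5]
tcp_rot: [3.141, 0.0, 1.708]
contact_force: [-1.4, 1.7, 3.0]
opening: -0.003
grasp_force: 1.8
```

step_arm([
  {"claw": 0,"delta_pos": [0,0,0.8],"turn": 0},
  {"claw": 0,"delta_pos": [0,0,0],"turn": 0},
])

```text
clock: 12.42
eef_pos: [465.5, -114.0, 86.0]
tcp_rot: [3.141, 0.0, 1.708]
contact_force: [-1.9, 2.0, 8.3]
opening: 0.002
grasp_force: 4.4
```

step_arm([
  {"claw": 0,"delta_pos": [0,0,0.6],"turn": 0},
  {"claw": 0,"delta_pos": [0,0,0],"turn": 0},
])

```text
clock: 12.58
eef_pos: [465.6, -114.0, 85.8]
tcp_rot: [3.141, 0.0, 1.708]
contact_force: [-4.0, 3.1, 16.1]
opening: 0.001
grasp_force: 8.1
```

The key has bottomed at 16 N. I'll release it and retract.

step_arm([
  {"claw": 0,"delta_pos": [0,0,-3],"turn": 0},
  {"claw": 0,"delta_pos": [0,0,-5],"turn": 0},
  {"claw": 0,"delta_pos": [0,0,-15],"turn": 0},
  {"claw": 0,"delta_pos": [0,0,-25],"turn": 0},
  {"claw": 0,"delta_pos": [0,0,-30],"turn": 0},
  {"claw": 0,"delta_pos": [0,0,-30],"turn": 0},
  {"claw": 0,"delta_pos": [0,0,0],"turn": 0},
  {"claw": 0,"delta_pos": [0,0,0],"turn": 0},
])

```text
clock: 13.25
eef_pos: [466.4, -114.5, 194.5]
tcp_rot: [3.138, 0.002, 1.708]
contact_force: [-0.2, -0.5, -0.4]
opening: -0.001
grasp_force: 0.0
```

```bash
python3 - <<'E'
from h import *
st(); f=cam('wrist');save(f,'w7.png')
print('ridge home',proj(f,ph(-50,-16,90.5)),'tabtop',proj(f,ph(41-18.75,32.5,100.5)),'key',proj(f,ph(-50,-62,83)))
E
```

```text
13.25 [ 466.4 -114.5  194.5] [3.138e+00 2.000e-03 1.708e+00] F [-0.15 -0.47 -0.39] open -0.001
ridge home (np.float64(279.40138482066914), np.float64(154.1507773869055)) tabtop (np.float64(380.38091383297535), np.float64(84.98430442056353)) key (np.float64(280.09140249612835), np.float64(208.40622905286057))
```

View pics/w7.png

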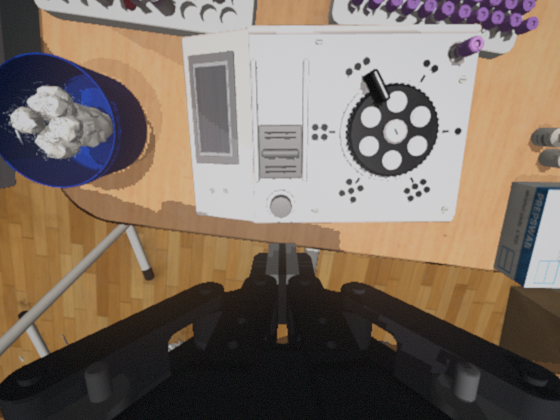

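The tab at (376,86) points at the three dots, the ridge at (281,153) is home, and the key at (281,206) is up. Nothing else has moved, so I'll hand it in.

```bash
python3 -c "
from rig import *
print(sign_off())"
```

```text
the job is handed in; nothing more can be done
None
```

The job is handed in: the turret is clicked in at the three-dot mark, the shield is fully home, and the read key was then pressed fully down and let up, all at about 13 s on the clock; sign-off returned no verdict.

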